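Nudge the refill paint cake into the empty well of the tray

ROBOT

A 6-joint arm with a two-finger parallel gripper is mounted at the origin on the work surface. World frame = base frame: x ahead of the robot, y to its left, z up, the work surface at z = 0. Lengths are in m, angles in rad, forces in N, time in s.
With the tool pointing down it reaches from about 0.3 to 0.825 m from the base axis. Payload 5.4 kg.
Tool frame: the origin (TCP) lies at the very end of the fingers, on their centre line; the grasp point (between the pads) lies 19 mm behind it; z points along the fingers, x is the direction in which the jaws open and shut, and the axes are right-handed (so a half turn about z gives the same grasp; the last joint's range is limited). The gripper opens to 92 mm and grips with 3 to 60 N. Pads are 20 mm wide; open, the fingers measure 128 mm over their backs; the gripper's body (75 mm by 189 mm) begins 69 mm behind the grasp point.
Start: joints at [-1.449, 0.158, 1.597, -0, 1.386, -0.21], TCP at [0.187, -0.544, 0.215] pointing down, gripper open.
Joint ranges: [-2.91, 2.91], [-0.94, 2.29], [0.18, 2.7], [-1.29, 4.43], [0.17, 2.64], [-3, 3]. Speed limits (rad/s): [2.57, 2.57, 3.14, 3.14, 3.14, 3.14].

INTERFACE

Orientations are given as a rotation vector (axis times angle).
In Python, from workcell import bot gives the robot as it stands. Calls block until the motion is done:
- bot.goto(position, orientation): joint-space move of the TCP to a pose.
- bot.line_to(position, rot=None, max_speed=0.15): straight line of the TCP; rot=None keeps the orientation; max_speed is the mean speed in m/s.
- bot.set_joints(angles): joint-space move.
- bot.set_gripper(opening, newtons=None): opening from 0.0 (shut) to 1.0 (fully open); newtons is the grip in N (None keeps the last); returns when the fingers have stopped.
- bot.hold(seconds).
- bot.inverse_kinematics(position, orientation): joint angles nearest the present ones, or None.
- bot.read_camera(name): name is "scene" or "side" or "wrist"; returns a dict with "pixels" (480x640x3 uint8, blue, green, red), "fx", "fy", "cx", "cy" (pixels), "R" (3x3) and "t" (3): a world point X has camera coordinates R X + t. Camera axes: x right, y down, z forward; pixel columns grow to the right and rows downward; lengths in m; the calibration is good to about 2 mm. A picture is of the moment at which its call begins. There is no depth.
A pose or a line that the arm cannot do raises bot.MotionError and nothing moves.
- bot.job_done(): hands the job in, once; it reports no verdict.
Readings, each from a call of its own:
- bot.current_clock(): time.
- bot.current_joints(): joint angles.
- bot.current_joint_vel(): joint speeds.
- bot.current_effort(): joint torques, N m.
- bot.current_ee_pos(): TCP position.
- bot.current_tool_rot(): TCP orientation.
- bot.current_contact_force(): force on the tool from outside, world axes, zero at the start.
- bot.current_ft_torque(): the same for the moment, N m.
- bot.current_opening(): opening from 0.0 (shut) to 1.0 (fully open).
Only numpy, scipy, OpenCV 4.12 (cv2) and the standard library are available. Lean on these libraries where they do the work, as an engineer would, in place of code of your own. Each camera call takes 0.05 s, during which the arm holds its last target. There are 200 camera calls.

TASK

Top up the paint tray: with a fingertip, nudge the loose green paint cake across the deck until it drops over the rim into the one empty, green-stained well, then press down on its middle so that it is bedded flat on the bottom. Slide it all the way and never pick it up, and leave the other cakes, the cup, the flask and the marker where they are.

Things in the scene. Friction and masses are not known exactly. Their poses are not given: they have to be found in the camera images.
- tray: White plastic paint tray, fixed, 218 x 308 mm, deck 15 mm above the table, outer wall top at 20 mm. Origin: centre of its underside; x points from the flat part of the deck (x -105 to +26 mm, y -150 to +150 mm) to the row of wells, z up. Four wells, 58 mm across, 11 mm deep, centres at x +55, y -108, -36, +36, +108 mm: three hold a cake, any one is empty. Yaw within 0.3 rad.
- refill: Loose green paint cake: hard disc 55 mm across, 16 mm thick, 40 to 80 g, flat on the flat part of the deck, perhaps not in front of the empty well. Origin: centre of its underside; z up. It tips in once pushed far enough over the well's rim; bedded, its underside is 4 mm and its top 20 mm above the table, 5 mm proud of the deck.
- stain: Pale green paint residue with two darker spots, a film 52 mm across on the floor of the empty well. Origin: centre of that well's floor, 4 mm above the table (11 mm below the deck). It marks the well that the refill belongs in.
- cake_red: Red paint cake, used, a disc 55 mm across and 16 mm thick, loose in its well and standing 5 mm proud of the deck. Origin: centre of its underside.
- cake_yellow: Yellow paint cake, used, a disc 55 mm across and 16 mm thick, loose in its well and standing 5 mm proud of the deck. Origin: centre of its underside.
- cake_blue: Blue paint cake, used, a disc 55 mm across and 16 mm thick, loose in its well and standing 5 mm proud of the deck. Origin: centre of its underside.
- cup: White cup, 76 mm across the rim, 70 mm tall, standing beyond the tray's +y end. Origin: centre of its underside.
- flask: Orange drinking flask with a black cap, 80 mm across, 210 mm tall, standing beyond the tray's -y end. Origin: centre of its underside.
- marker: White marker pen with a red cap, 130 mm long, 13 mm thick, lying beyond the tray's row of wells. Origin: the middle of its underside; its x axis runs along it towards the cap.
Things that resemble listed ones, but are neither listed nor needed, are in the scene too. What is meant by the refill is not black, and is the larger of those in its own colour.

How it is judged:
By the outcome, as a careful person would: the job done as asked, in the order asked, and still so for the second after the job is handed in, with the robot touching nothing.
It also fails if it takes over 61 s, if anything falls off the work surface, if the arm or the gripper's body presses on something with over 40 N, if the wrist force passes 120 N, or if a joint passes its speed limit or range.

## Working session

There is one attempt and no reset: what is moved stays moved. The work goes in short steps, each a Python script; the robot and the scene stay as the last script left them, time stands still between calls to the robot, and variables do not carry over. Pictures are saved under pics/ and viewed, about 8 in all and at most 12, crops included, and the job is handed in when it is done.

```bash
mkdir -p pics; ls; python3 - <<'E'
from workcell import bot
import cv2
for n in("scene","side"):
    c=bot.read_camera(n); cv2.imwrite(f"pics/{n}0.png",c["pixels"]); print(n,c["fx"],c["cx"],c["cy"],c["R"],c["t"])
print(bot.current_clock(),bot.current_tool_rot(),bot.current_contact_force())
E
```

```text
pics
scene 456.3110898450708 317.3503533408894 238.08477413676823 [[ 0.54781638  0.83648714  0.01365557]
 [ 0.58714572 -0.37279246 -0.71853023]
 [-0.5959506   0.40164043 -0.69536166]] [-0.29259677 -0.29061644  1.18330492]
side 487.1577037166817 319.09227856323423 243.36789835143412 [[-0.86005785 -0.51004609  0.01238852]
 [-0.24860259  0.39775116 -0.88317086]
 [ 0.44553029 -0.76265785 -0.46888779]] [0.46509754 0.18076804 0.62480169]
0.1 [-2.55676270e+00  1.82340379e+00  1.84298872e-03] [-0.68284692  0.29402504  0.03907051]
```

View pics/scene0.png

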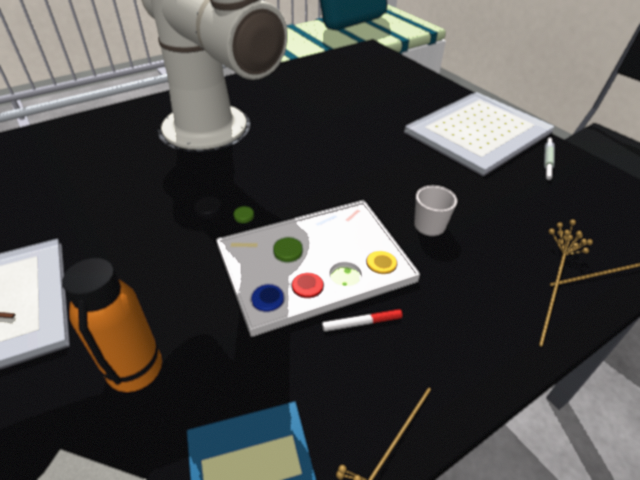

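View pics/side0.png

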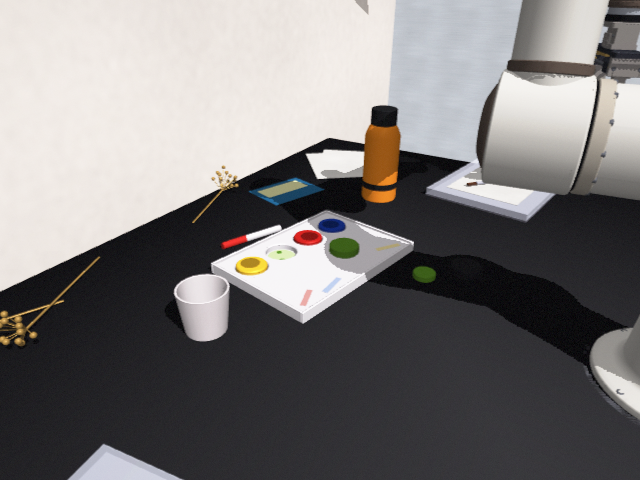

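The scene view shows the refill at (288,249) on the deck, and a small green decoy on the table at (243,214). The wells are blue (268,297), red (307,285), stained and empty (346,275), and yellow (382,262). The side view agrees.

```bash
cat > h.py <<'E'
import numpy as np, cv2
from workcell import bot
from scipy.spatial.transform import Rotation as Ro
def ray(c,uv,z):
    K=np.array([[c["fx"],0,c["cx"]],[0,c["fy"],c["cy"]],[0,0,1]]); R=np.array(c["R"]); C=-R.T@np.array(c["t"])
    d=R.T@np.linalg.inv(K)@np.array([uv[0],uv[1],1.]); return C+d*(z-C[2])/d[2]
def px(c,X):
    p=np.array(c["R"])@X+np.array(c["t"]); return np.array([c["fx"]*p[0]/p[2]+c["cx"],c["fy"]*p[1]/p[2]+c["cy"]])
HUE={"red":[(0,8),(172,180)],"yellow":[(18,32)],"blue":[(105,130)],"green":[(36,70)]}
def blobs(c,col,smin=130,vmin=25,amin=60):
    h=cv2.cvtColor(cv2.GaussianBlur(c["pixels"],(3,3),0),cv2.COLOR_BGR2HSV); m=np.zeros(h.shape[:2],np.uint8)
    for a,b in HUE[col]: m|=cv2.inRange(h,(a,smin,vmin),(b,255,255))
    cs,_=cv2.findContours(m,cv2.RETR_EXTERNAL,cv2.CHAIN_APPROX_NONE)
    return sorted([k for k in cs if cv2.contourArea(k)>amin],key=cv2.contourArea,reverse=True)
def planar(c,k,z):  # contour -> min enclosing circle on plane z
    P=np.array([ray(c,q[0],z)[:2] for q in k]); (x,y),r=cv2.minEnclosingCircle((P*1000).astype(np.float32)); return np.round([x,y,r,P[:,0].mean()*1e3,P[:,1].mean()*1e3],1)
DOWN=lambda yaw: (Ro.from_euler('z',yaw)*Ro.from_euler('x',np.pi)).as_rotvec()
E
python3 - <<'E'
from h import *
for n in("scene","side"):
    c=bot.read_camera(n)
    for col in HUE:
        for k in blobs(c,col)[:4]: print(n,col,cv2.boundingRect(k),cv2.contourArea(k),planar(c,k,.031 if col=="green" else .02))
w=bot.read_camera("wrist"); R=np.array(w["R"]);print("wristcam C",-R.T@w["t"],R[2],w["fx"])
E
```

```text
scene red (292, 274, 31, 23) 529.0 [610.  -70.7  26.1 610.1 -71. ]
scene red (371, 308, 33, 16) 332.0 [735.2   3.6  27.2 732.8   3. ]
scene yellow (539, 222, 101, 125) 1020.5 [840.  310.1 159.8 838.4 343.6]
scene yellow (367, 252, 29, 21) 456.0 [636.1  70.1  26.3 636.4  69.9]
scene yellow (368, 388, 63, 92) 342.0 [ 886.7 -100.    76.8  889.5 -103.3]
scene yellow (336, 464, 31, 16) 198.0 [ 895.8 -187.7   18.6  893.8 -189. ]
scene blue (252, 285, 31, 26) 597.5 [ 596.8 -141.1   26.8  597.5 -141.2]
scene green (274, 238, 27, 23) 453.5 [527.7 -60.6  28.3 528.  -61.2]
scene green (233, 205, 21, 19) 286.0 [399.2 -83.5  27.1 399.3 -84.7]
side red (294, 230, 28, 15) 294.0 [603.8 -64.   30.1 603.4 -63. ]
side red (221, 235, 26, 15) 189.5 [710.8  26.8  32.3 711.4  27.3]
side yellow (0, 257, 100, 89) 736.0 [825.1 304.5 118.7 814.6 343.8]
side yellow (236, 257, 32, 18) 413.5 [631.4  79.   30.  629.8  78.7]
side yellow (193, 188, 34, 35) 67.5 [868.2 -86.2  95.4 872.  -87.3]
side blue (319, 219, 26, 13) 246.5 [ 591.5 -133.5   29.6  591.2 -132.5]
side green (330, 238, 28, 20) 406.0 [517.1 -45.3  36.  516.8 -44.7]
side green (412, 266, 24, 17) 313.5 [361.3 -34.5  27.  362.1 -33.7]
wristcam C [ 0.2484821  -0.52215883  0.38373591] [-0.22136374 -0.07385981 -0.97239026] 389.7441782316666
```

```bash
python3 - <<'E'
from h import *
c=bot.read_camera("scene"); print("flask base",ray(c,(133,372),0),"cup",ray(c,(433,222),0))
print(Ro.from_rotvec(bot.current_tool_rot()).as_matrix().round(2))
rot=bot.current_tool_rot()
# try several yaws, tool x along tray x or y
for y in (-.185,-.185+np.pi/2,-.185-np.pi/2,-.185+np.pi):
    print(y,[bot.inverse_kinematics(p,DOWN(y)) is not None for p in ([.52,-.05,.24],[.5,-.13,.02],[.64,0,.02])], np.round(bot.inverse_kinematics([.52,-.05,.24],DOWN(y)),2))
E
```

```text
flask base [ 0.59894783 -0.36983008  0.        ] cup [0.59312353 0.24226525 0.        ]
[[ 0.33 -0.95 -0.  ]
 [-0.95 -0.33  0.  ]
 [-0.   -0.   -1.  ]]
-0.185 [True, True, True] [-0.33  0.    1.71 -0.    1.43 -0.14]
1.3857963267948965 [True, True, True] [-0.33  0.    1.71  0.    1.43 -1.71]
-1.7557963267948966 [True, True, True] [-0.33  0.    1.71  0.    1.43  1.43]Traceback (most recent call last):
  File "<stdin>", line 7, in <module>
    return _wrapfunc(a, 'round', decimals=decimals, out=out)
    return _wrapit(obj, method, *args, **kwds)
    result = getattr(arr, method)(*args, **kwds)
TypeError: unsupported operand type(s) for *: 'NoneType' and 'float'
```

```bash
python3 - <<'E'
from h import *
bot.goto([.50,-.035,.26],DOWN(-1.756)); bot.set_gripper(0.0)
c=bot.read_camera("wrist"); cv2.imwrite("pics/w1.png",c["pixels"])
for col in HUE:
    for k in blobs(c,col,smin=60 if col=="green" else 130,amin=150)[:4]: print(col,cv2.boundingRect(k),cv2.contourArea(k),planar(c,k,.031 if col=="green" else .02))
print(bot.current_clock(),bot.current_ee_pos())
E
```

```text
red (308, 72, 54, 57) 2308.5 [606.6 -67.6  26.8 606.7 -67.7]
yellow (164, 72, 56, 58) 2456.5 [632.1  72.1  27.9 632.2  72.2]
yellow (339, 335, 6, 78) 177.0 [304.8 -22.2  50.8 305.1 -22.5]
blue (379, 73, 54, 56) 2334.0 [ 593.1 -137.2   27.3  593.2 -137.3]
green (313, 161, 52, 54) 2127.0 [522.1 -56.5  27.1 522.2 -56.5]
green (241, 78, 47, 50) 1755.0 [616.3  -0.   22.8 616.6   0. ]
green (361, 292, 32, 21) 483.5 [388.9 -74.9  18.6 390.6 -75.8]
3.85 [ 0.50001208 -0.03500222  0.2599904 ]
```

View pics/w1.png

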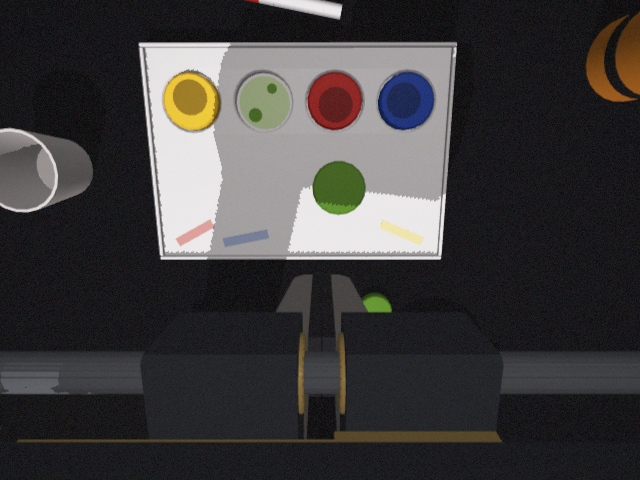

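The overhead view shows the refill at (339,188), the stained well at (264,101), red at (335,101), blue at (406,101) and yellow at (192,101). The fingertips are near (320,278) and a gap still shows between them, so I'll check the opening.

```bash
python3 - <<'E'
from h import *
print(bot.current_opening()); bot.set_gripper(0.0,10); print(bot.current_opening())
c=bot.read_camera("wrist"); cv2.imwrite("pics/w2.png",cv2.resize(c["pixels"][250:330,260:380],None,fx=5,fy=5)); print(px(c,bot.current_ee_pos()))
E
```

```text
0.0028169447243195284
0.002637377141024895
[321.77090552 292.34875281]
```

View pics/w2.png

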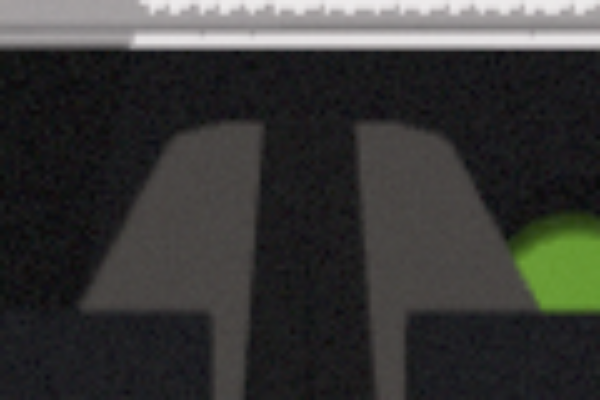

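The jaws are shut: the gap is the black pads. The front face of the tip is flat and about 10 mm ahead of the TCP. For leg 1 I'll push along tray +y with that face.

```bash
cat >> h.py <<'E'
YAW=-.184; XH=np.array([np.cos(YAW),np.sin(YAW)]); YH=np.array([-np.sin(YAW),np.cos(YAW)]); W=np.array([.6191,.0023])
def T(x,y,z): return np.append(W+(x-55)/1e3*XH+(y-36)/1e3*YH,z)
def inv(p): d=np.array(p[:2])-W; return (d@XH*1e3+55).round(1),(d@YH*1e3+36).round(1)
E
python3 - <<'E'
from h import *
print(inv([.5221,-.0565]))
bot.goto(T(-30,-96,.08),DOWN(YAW)); bot.line_to(T(-30,-96,.021)); print(bot.current_contact_force())
bot.line_to(T(-30,-82,.021),max_speed=.06);bot.line_to(T(-30,-1.5,.021),max_speed=.06); print(bot.current_contact_force(),inv(bot.current_ee_pos()))
bot.line_to(T(-30,-8,.021)); bot.line_to(T(-30,-8,.09))
bot.goto(T(-70,30,.20),DOWN(YAW-np.pi/2))
c=bot.read_camera("wrist"); cv2.imwrite("pics/w3.png",c["pixels"])
for col in HUE:
    for k in blobs(c,col,smin=60 if col=="green" else 130,amin=150)[:4]: print(col,cv2.boundingRect(k),planar(c,k,.031 if col=="green" else .02))
print(bot.current_clock())
E
```

```text
(np.float64(-29.6), np.float64(-39.6))
[ 0.38272657 -0.41332088  0.5573207 ]
[-0.72930119  0.37281642 -0.22935911] (np.float64(-30.1), np.float64(-1.7))
red (367, 38, 65, 70) [605.7 -66.7  27.6 606.3 -66.7]
yellow (196, 38, 66, 70) [631.8  72.7  27.7 632.2  72.8]
yellow (339, 345, 6, 68) [332.1  28.2  37.9 333.4  28.5]
blue (451, 39, 67, 69) [ 592.9 -136.3   28.   593.2 -136.4]
green (283, 147, 63, 63) [534.4  18.7  27.  534.7  18.6]
green (286, 46, 56, 60) [615.3   3.4  22.7 619.1   1.2]
green (416, 299, 37, 14) [394.2 -68.5  16.9 397.8 -69.3]
10.4083
```

View pics/w3.png

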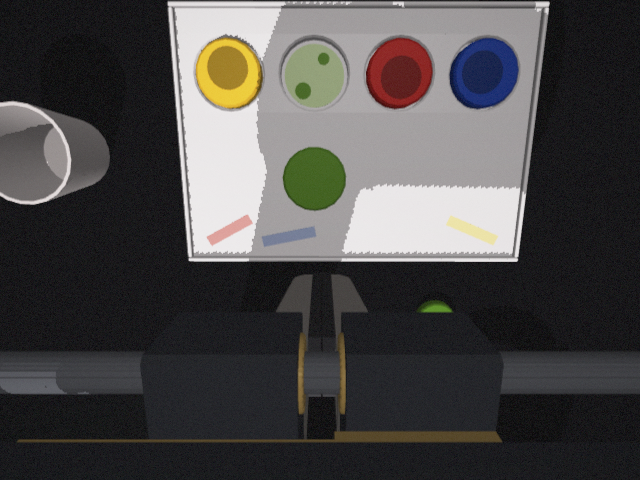

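Refill is at (314,178) and the well at (315,75), so it's aligned to within about 1 mm in tray y. For leg 2 I'll push along tray +x.

```bash
python3 - <<'E'
from h import *
rot=DOWN(YAW-np.pi/2)
bot.line_to(T(-80,36.6,.07),rot=rot); bot.line_to(T(-80,36.6,.021))
bot.line_to(T(-69,36.6,.021),max_speed=.06)
for x in (-40,-20,-10,-5,0,4,8,11,14):
    bot.line_to(T(x,36.6,.021),max_speed=.06)
    c=bot.read_camera("wrist"); f=bot.current_contact_force(); print(x,f.round(1),[cv2.boundingRect(k) for k in blobs(c,"green",amin=400)[:2]])
    if np.linalg.norm(f)>15: break
cv2.imwrite("pics/w4.png",c["pixels"])
s=bot.read_camera("side"); cv2.imwrite("pics/s4.png",cv2.resize(s["pixels"][190:320,190:430],None,fx=3,fy=3,interpolation=2)); print(bot.current_clock())
E
```

```text
-40 [0.5 1.2 0.1] [(254, 146, 129, 128), (285, 90, 29, 31)]
-20 [0.6 0.3 0.7] [(252, 136, 128, 138)]
-10 [ 1.1 -0.2  0.1] [(252, 149, 127, 128)]
-5 [-1.  -1.1  0.4] [(252, 150, 127, 128)]
0 [ 0.6 -0.6 -0.6] [(252, 150, 128, 128)]
4 [-0.   0.1  0.1] [(253, 137, 128, 138)]
8 [-0.6  0.1 -0.5] [(254, 146, 127, 130)]
11 [ 0.  -0.3 -1.6] [(255, 150, 126, 127)]
14 [-0.4  0.5 -0. ] [(255, 149, 127, 126)]
15.6667
```

View pics/w4.png

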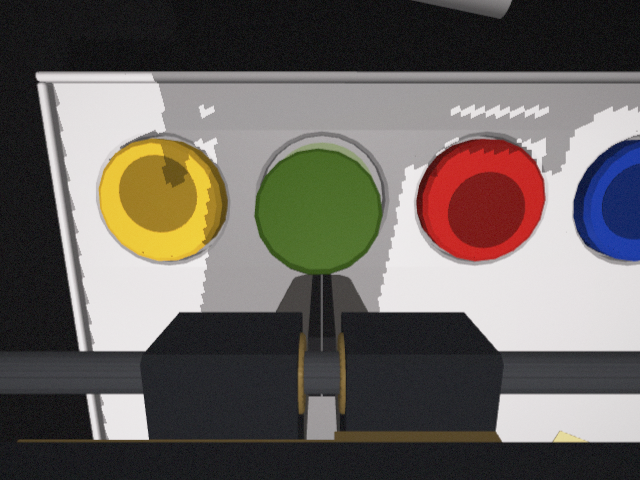

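The disc is over the well, with its far edge just short of the far rim (about (320,150) against (320,133)). I'll push the last few millimetres.

```bash
python3 - <<'E'
from h import *
for x in (16,17.5,19,20.5,22):
    bot.line_to(T(x,36.6,.021),max_speed=.05); bot.hold(.1)
    c=bot.read_camera("wrist"); f=bot.current_contact_force(); print(x,f.round(1),[cv2.boundingRect(k) for k in blobs(c,"green",amin=400)[:2]])
    if np.linalg.norm(f)>6: break
bot.line_to(T(x-8,36.6,.021)); bot.line_to(T(x-8,36.6,.06)); 
c=bot.read_camera("wrist"); s=bot.read_camera("side")
a=c["pixels"][120:420,140:540]; b=cv2.resize(s["pixels"][200:300,200:400],(400,200),interpolation=2)
cv2.imwrite("pics/w5.png",np.vstack([a,b])); print(bot.current_clock())
E
```

```text
16 [0.6 0.1 0.2] [(258, 148, 124, 125)]
17.5 [0.  1.  0.2] [(259, 150, 123, 124)]
19 [ 0.1 -0.3  0.5] [(260, 151, 120, 119)]
20.5 [ 0.4 -0.  -0.5] [(260, 154, 120, 119)]
22 [-0.1 -0.4  0.3] [(260, 158, 120, 116)]
18.425
```

View pics/w5.png

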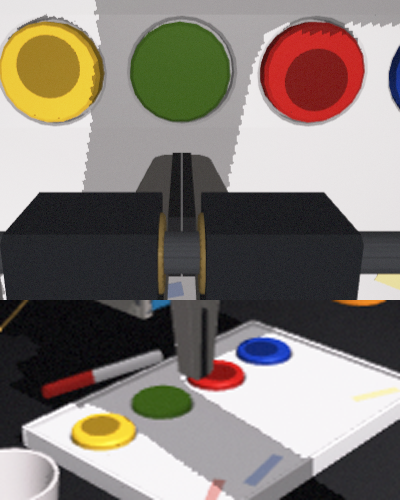

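The cake has dropped in; it's level with its neighbours in both views. Next I press on its middle, stopping on force.

```bash
python3 - <<'E'
from h import *
bot.line_to(T(55,36.5,.06)); bot.line_to(T(55,36.5,.026)); z=.0245
while z>.0165:
    bot.line_to(T(55,36.5,z),max_speed=.02); f=bot.current_contact_force(); print(round(z,4),f.round(1),bot.current_ee_pos()[2].round(4))
    if abs(f[2])>12: break
    z-=.0008
bot.hold(.5); print(bot.current_contact_force().round(1))
bot.line_to(T(55,36.5,.06),max_speed=.05); bot.line_to(T(-60,36.5,.22))
c=bot.read_camera("wrist"); s=bot.read_camera("side")
for col in HUE:
    for k in blobs(c,col,amin=150)[:3]: print(col,cv2.boundingRect(k),planar(c,k,.02))
b=cv2.resize(s["pixels"][190:320,200:440],(640,347),interpolation=2)
cv2.imwrite("pics/w6.png",np.vstack([c["pixels"][:250],b])); print(bot.current_clock(),bot.current_contact_force().round(1))
E
```

```text
0.0245 [-0.7  0.2 -0.1] 0.0255
0.0237 [-0.2 -0.1 -0.5] 0.0239
0.0229 [-0.   0.2 -0.5] 0.0228
0.0221 [-0.2  0.6 -0.7] 0.022
0.0213 [-0.2 -0.3 -0.9] 0.0212
0.0205 [ 0.2  0.  -0.3] 0.0205
0.0197 [-3.  -0.6  4.7] 0.0204
0.0189 [-4.8  0.1 10.2] 0.0204
0.0181 [-7.4  0.9 15.5] 0.0204
[-7.7  0.7 15.2]
red (371, 57, 61, 65) [606.1 -66.7  27.4 606.3 -66.7]
yellow (211, 57, 62, 65) [632.2  72.8  27.5 632.5  73. ]
blue (450, 57, 63, 64) [ 593.2 -136.2   27.8  593.4 -136.2]
green (291, 57, 59, 64) [619.7   3.7  26.5 620.2   3.9]
green (419, 302, 32, 11) [390.7 -71.4  15.8 393.4 -71.7]
24.5333 [-0.1  0.1  0.4]
```

View pics/w6.png

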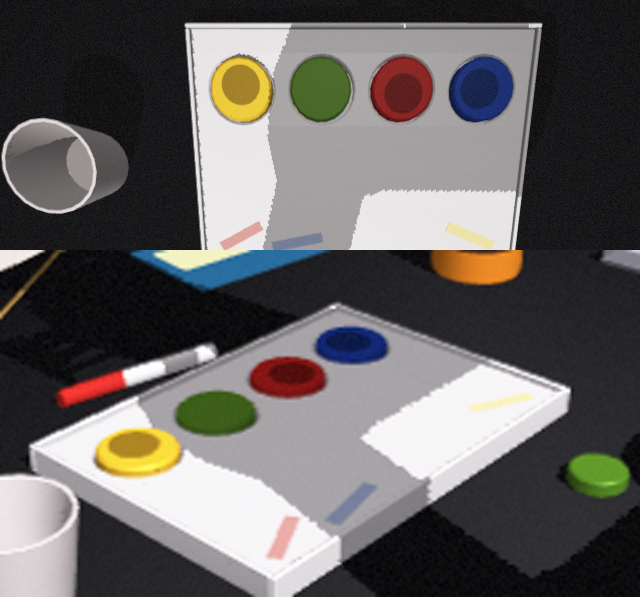

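The tip met firm contact at z = 20.4 mm (expected top 20 mm) and the force rose to 15 N. The green cake at (321,89) is flat and level with its neighbours, and nothing else has moved. I'm handing it in.

```bash
python3 -c "
from workcell import bot
bot.job_done(); print(bot.current_clock())"
```

```text
the job is handed in; nothing more can be done
the job is handed in; nothing more can be done
```

The green refill is in the stained well and pressed flat, and I handed the job in at about 24.5 s. I slid it with the shut fingertips in two straight pushes, first along the tray to line it up with the well, then over the rim. I then pressed on its middle with about 15 N.

- **Bedding:** the fingertip stopped firmly at 20.4 mm, against an expected cake top of 20 mm. The last pictures show the cake level with its neighbours and about 1 mm from the well's centre as measured from the other cakes, which is within its play.
- **Everything else:** red, yellow and blue stayed within about 1 mm of where the wrist camera first saw them. The cup, marker and flask look unmoved, but I checked those only by eye, and the flask shows only partly in the last picture.
- **Disagreement:** the scene and side cameras placed things 3–9 mm away from the wrist camera. I worked from the wrist camera, and the contact results agreed with it. The press also showed a sideways force of about 7 N, but the cake stayed in place.

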